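Load a phone front panel into the bonding fixture

ROBOT

A 6-joint arm with a two-finger parallel gripper is mounted at the origin on the work surface; the furniture and walls round the work are solid. World frame = base frame: x ahead of the robot, y to its left, z up, the work surface at z = 0. Lengths are in m, angles in rad, forces in N, time in s.
With the tool pointing down it reaches from about 0.3 to 0.875 m from the base axis. Payload 6.4 kg.
Tool frame: the origin (TCP) lies at the very end of the fingers, on their centre line; the grasp point (between the pads) lies 19 mm behind it (manip.grip_depth is the z of the grasp point in the tool frame, in m); z points along the fingers, y is the direction in which the jaws open and shut (so a half turn about z gives the same grasp; the last joint's range is limited). The gripper opens to 85 mm and grips with 20 to 120 N. Pads are 22 mm wide; open, the fingers measure 114 mm over their backs; the gripper's body (76 mm by 85 mm) begins 54 mm behind the grasp point. The pads swing forward as they close: fully open they stand 13 mm farther back than shut.
Start: joints at [-1.438, 0.181, 1.607, -0, 1.354, -0.206], TCP at [0.191, -0.542, 0.231] pointing down, gripper open.
Joint ranges: [-2.99, 2.99], [-0.89, 2.07], [0.3, 2.58], [-1.14, 4.28], [0, 2.63], [-3.12, 3.12]. Speed limits (rad/s): [2.57, 2.57, 3.01, 3.14, 3.14, 3.14].

INTERFACE

Orientations are given as a rotation vector (axis times angle).
In Python, from bench import manip gives the robot as it stands.
- The arm moves only by the shell command python3 -m crank 'ROWS' [FORCE]. ROWS is a JSON object of lists of equal length, an entry for each row: "dp": the shift along the tool's x, y, z in cm, a list of three; "roll": the turn about the tool's z in rad; "hand": the opening, from 0 (shut) to 1 (fully open). In form: {"dp": [[x, y, z], ...], "roll": [roll, ...], "hand": [hand, ...]}. A call has 1 to 10 rows; each row shifts and turns the commanded pose from where the row before left it, along the tool's axes as they then stand; what a row does not reach is not made up. A row lasts 1/12 s, in which the tool goes at most 41.7 mm and 7.16 degrees, less where a joint would pass 70% of its speed; a pose out of reach is approached as far as the arm can. A call with a gripper value outside its range is refused whole. The fingers move at their own pace and stop on an object; FORCE is the grip in N (left out, the last holds). Time passes only in rows, so rows that do not move let the fingers close. It gives the time, the measured TCP pose, the force and the opening at its end, in the units of the state.
- manip.get_obs(): the state, without advancing time (a new reading comes with each control period).
- manip.capture(name): name is "scene" or "top" or "wrist"; returns the picture (480x640x3 uint8, red, green, blue); there is no depth.
- manip.camera_model(name): a dict with "mtx" (3x3 intrinsics, pixels), "distortion" ([k1, k2, p1, p2, k3] as OpenCV has them; the pictures are not rectified), "R" (3x3) and "t" (3): a world point X has camera coordinates R X + t. Camera axes: x right, y down, z forward; pixel columns grow to the right and rows downward; lengths in m; the calibration is good to about 2 mm. A picture is of the moment at which its call begins: read the wrist's pose just before it. camera_model takes no time and is no camera call; for the wrist camera it gives the pose at the moment of the call.
- manip.close_job(): hands the job in, once; it reports no verdict.
The state is a dict: "t": time; "joint_pos": joint angles; "dq": joint speeds; "joint_torque": joint torques, N m; "tool_pos": TCP position; "orientation": TCP orientation; "ft_force": force on the tool from outside, world axes, zero at the start; "wrist_torque": the same for the moment, N m; "width": finger opening in m.
Only numpy, scipy, OpenCV 4.12 (cv2) and the standard library are available. Lean on these libraries where they do the work, as an engineer would, in place of code of your own. Each camera call takes 0.05 s, during which the arm holds its last target. There are 200 camera calls.

TASK

Set up this phone's new front panel for bonding: on the bed of the pin fixture, between the pins, lay the metal mid-frame with its open side up, on it the front panel, glass up, with the display on its back sunk between the frame's two rails, then the rubber-faced pressure plate, and on top the steel weight with its grip up. Seat each one fully and gently, lined up with the fixture (either end first is fine), leave the stack standing by itself and do not disturb the other things on the bench.

Things in the scene. Friction and masses are not known exactly. Their poses are not given: they have to be found in the camera images.
- fixture: Bonding fixture, fixed to the bench: bare aluminium base 76 x 142 x 12 mm with a black rubber bed 38 x 108 mm, 3 mm thick, on it (bed top 15 mm above the bench), and 8 upright steel pins. The base is cut in to 46 mm wide over the middle 52 mm of its length (finger notches). Origin: underside centre; y runs along its length, x across, z up.
- fixture_bed (a point): Centre of the top of the fixture's rubber bed, 15 mm above the bench; axes as the fixture's. Pins, 9 mm thick, their last 7 mm tapering to a blunt point, tips 33 mm above the bed: four beside the long sides at x = +-29.5, y = +-36 mm, two at each end at x = +-11, y = +-62.5 mm, so that the free space between the pins is 50 x 116 mm and the long sides are open for fingers over the middle 60 mm.
- frame: Phone mid-frame: shallow light metal channel 46 (x) x 112 (y) x 7 (z) mm, 30 g, loose. Floor 2 mm thick with small cut-outs, a rail 3 mm wide and 5 mm high along each long side, 40 mm clear between the rails. Lies open side up. Origin: underside centre; z up. Grasp across the 46 mm. Goes on the bed: its origin then coincides with the fixture_bed point.
- glass: Front panel: black glass slab 45 (x) x 110 (y) x 5 mm with a display module 31 x 92 x 4 mm centred on its back, 9 mm thick in all, 60 g, loose, lies glass up on the module (so the slab's edge is 4 to 9 mm above the bench). Origin: centre of the module's underside; z up. Grasp the slab across its 45 mm. Seated, the slab rests on the frame's rails and the module hangs between them, origin 3 mm above the bed.
- plate: Pressure plate: bare aluminium plate 44 (x) x 110 (y) mm with a thin black rubber sole below and two small dark screw holes near its ends, 10 mm thick in all, 110 g, loose, lies sole down. Origin: underside centre; z up. Seated on the glass its origin is 12 mm above the bed.
- weight: Press weight: dark steel block 44 (x) x 108 (y) x 14 mm with a black grip bar 20 (x) x 66 (y) mm standing on it from 14 to 40 mm height, 0.6 kg, loose, grip up. Origin: underside centre; z up. Grasp the grip bar across its 20 mm. Seated on the plate its origin is 22 mm above the bed.
- old_phone: Bystander: grey key phone 108 (x) x 46 (y) x 16 mm, loose. Origin: underside centre.
- dish: Bystander: round shallow dish, 84 mm across, 16 mm high, loose. Origin: underside centre.
- jar: Bystander: small amber screw jar with a pale lid, 40 mm across, 48 mm high, loose. Origin: underside centre.
- syringe: Bystander: pale dispensing syringe lying along its y, 24 x 138 x 17 mm, loose. Origin: underside centre.
Not all that is in view belongs to the job. Of the things shaped like the weight, the steel one is meant.

How it is judged:
By the outcome, as a careful person would: the job done as asked, in the order asked, and still so for the second after the job is handed in, with the robot touching nothing.
It also fails if it takes over 91 s, if anything falls off the work surface, if the arm or the gripper's body presses on something with over 40 N, if the wrist force passes 120 N, or if a joint passes its speed limit or range.

## Working session

There is one attempt and no reset: what is moved stays moved. The work goes in short steps, Python scripts to look and compute and a shell command to move; the robot and the scene stay as the last step left them, time stands still between calls to the robot, and variables do not carry over. Pictures are saved under pics/ and viewed, about 12 in all and at most 16, crops included, and the job is handed in when it is done.

```bash
mkdir -p pics; ls; python3 - <<'E'
from bench import manip
import cv2
for n in("top","scene"):
    im=manip.capture(n); cv2.imwrite(f"pics/{n}0.png",im[:,:,::-1])
    c=manip.camera_model(n); print(n,c)
print(manip.get_obs())
E
```

```text
pics
top {'mtx': array([[483.3878093 ,   0.        , 315.72362236],
       [  0.        , 483.3878093 , 245.88145807],
       [  0.        ,   0.        ,   1.        ]]), 'distortion': array([-0.00590436,  0.        ,  0.        ,  0.        ,  0.        ]), 'R': array([[-0.11190954, -0.99371332, -0.00317699],
       [-0.97256438,  0.11018284, -0.204886  ],
       [ 0.203948  , -0.01983887, -0.97878069]]), 't': array([-0.0987644 ,  0.51672671,  0.83038173])}
scene {'mtx': array([[455.38283684,   0.        , 316.18790814],
       [  0.        , 455.38283684, 243.56362974],
       [  0.        ,   0.        ,   1.        ]]), 'distortion': array([-0.08239701,  0.        ,  0.        ,  0.        ,  0.        ]), 'R': array([[-0.61972186,  0.78469262,  0.01422384],
       [ 0.6448075 ,  0.5194101 , -0.56074633],
       [-0.44740151, -0.33833512, -0.82786547]]), 't': array([ 0.43809957, -0.21567562,  1.13599067])}
{'t': 0.1, 'joint_pos': array([-1.43828780e+00,  1.81458505e-01,  1.60790014e+00, -1.70954619e-05,
        1.35383064e+00, -2.06312035e-01]), 'dq': array([-0.00019067, -0.00223431, -0.00219931, -0.00104322,  0.0018105 ,
        0.00048799]), 'joint_torque': array([ 4.02592168e-04, -4.45882487e+01, -3.52238595e+01, -2.46430463e-04,
        4.21787016e-03,  1.03673580e-05]), 'tool_pos': array([ 0.19105264, -0.54179934,  0.2304827 ]), 'orientation': array([-3.09504447e+00, -5.29412586e-01, -6.62929685e-05]), 'ft_force': array([ 0.71865251, -0.50899981,  0.02804678]), 'wrist_torque': array([5.91123460e-02, 2.60550004e-02, 8.56228042e-05]), 'width': 0.08529489529280578}
```

View pics/top0.png

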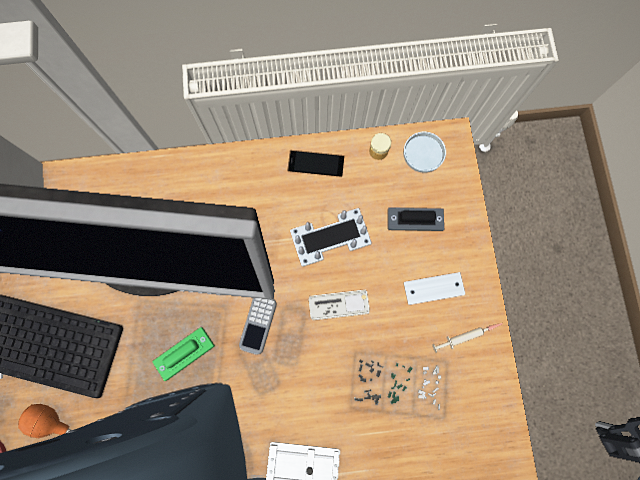

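View pics/scene0.png

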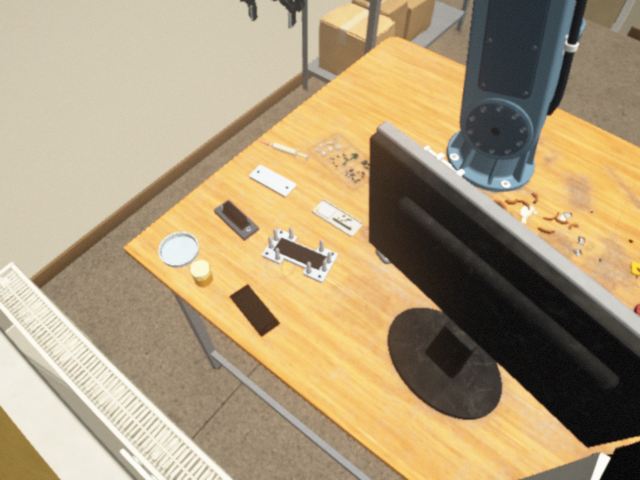

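The top view shows the fixture at (331,236), the mid-frame at (339,304), the plate at (434,288), the steel weight at (416,218) and the glass at (316,163). The green weight at (183,353) is a decoy. The syringe, dish, jar and key phone are bystanders.

```bash
cat > h.py <<'E'
import numpy as np, cv2
from bench import manip
from scipy.spatial.transform import Rotation as Ro
def cast(c,px,z):
    u=cv2.undistortPoints(np.array(px,float).reshape(-1,1,2),c["mtx"],np.array(c["distortion"])).reshape(-1,2)
    d=np.c_[u,np.ones(len(u))]@c["R"]; o=-c["R"].T@c["t"]
    return o+d*((z-o[2])/d[:,2:])
def rect(c,mask,seed,z,r=60):
    m=np.zeros_like(mask); x,y=seed; sl=np.s_[max(0,y-r):y+r,max(0,x-r):x+r]; m[sl]=mask[sl]
    m=cv2.morphologyEx(m,cv2.MORPH_OPEN,np.ones((3,3)))
    cs=cv2.findContours(m,cv2.RETR_EXTERNAL,cv2.CHAIN_APPROX_NONE)[0]
    k=max(cs,key=lambda k:cv2.contourArea(k) if cv2.pointPolygonTest(k,(float(x),float(y)),True)>-15 else 0)
    P=cast(c,k,z)[:,:2]*1000
    (cx,cy),(w,h),a=cv2.minAreaRect(P.astype(np.float32))
    if w>h: a+=90;w,h=h,w   # a = direction of short side (w)
    return np.array([cx,cy]),(w,h),((a+90)%180-90)
def rel(p,yaw_short=None,o=None):
    """world xy(mm)-> shift in tool axes cm from present TCP; roll so that tool y is along short side"""
    o=o or manip.get_obs(); R=Ro.from_rotvec(o["orientation"]).as_matrix()
    d=np.array([p[0]/1e3,p[1]/1e3,o["tool_pos"][2]])-o["tool_pos"]
    out=[np.round(R.T@d*100,2)]
    if yaw_short is not None:
        t=R[:,1]; cur=np.degrees(np.arctan2(t[1],t[0])); dd=(yaw_short-cur+90)%180-90
        out.append(round(-np.radians(dd),3))   # tool z down: roll sign flips
    return out
E
python3 - <<'E'
from h import *
im=cv2.imread("pics/top0.png"); c=manip.camera_model("top")
hsv=cv2.cvtColor(im,cv2.COLOR_BGR2HSV)
nw=((hsv[...,1]<75)*255).astype('uint8'); dk=((hsv[...,2]<70)*255).astype('uint8')
for n,m,s,z in[("frame",nw,(339,304),.007),("plate",nw,(434,288),.010),("weight",((hsv[...,1]<75)&1|(hsv[...,2]<70))*255,(416,218),.014),("glass",dk,(316,163),.009),("bed",dk,(331,236),.015)]:
    p,wh,a=rect(c,m.astype('uint8'),s,z); print(n,p,wh,a,rel(p,a))
o=manip.get_obs();print(o["tool_pos"]);print(manip.camera_model("wrist"))
im=manip.capture("wrist");cv2.imwrite("pics/w0.png",im[:,:,::-1])
E
```

```text
frame [ 395.51727295 -187.12400818] (46.80575180053711, 111.81070709228516) 0.01666722632944584 [array([ 31.07, -26.66,   0.05]), np.float64(-1.232)]
plate [ 405.73114014 -369.56088257] (45.09723663330078, 110.4500732421875) 3.171241044998169 [array([ 2.597e+01, -9.110e+00,  2.000e-02]), np.float64(-1.287)]
weight [ 542.32983398 -354.8394165 ] (45.13076400756836, 106.858154296875) -7.920387268066406 [array([ 3.934e+01, -5.960e+00,  2.000e-02]), np.float64(-1.094)]
glass [ 679.21386719 -175.98414612] (43.50861358642578, 107.62821960449219) -12.579627990722656 [array([ 5.820e+01, -1.828e+01,  5.000e-02]), np.float64(-1.012)]
bed [ 526.86682129 -187.15274048] (35.280784606933594, 105.01295471191406) 11.80154037475586 [array([ 43.46, -22.29,   0.05]), np.float64(-1.438)]
[ 0.19105264 -0.54179934  0.2304827 ]
{'mtx': array([[369.88250961,   0.        , 327.61826347],
       [  0.        , 369.88250961, 238.82972756],
       [  0.        ,   0.        ,   1.        ]]), 'distortion': array([-0.00859298,  0.        ,  0.        ,  0.        ,  0.        ]), 'R': array([[ 0.33206078, -0.94325628, -0.00179612],
       [-0.90430881, -0.31889022,  0.28378619],
       [-0.26825587, -0.09261002, -0.9588859 ]]), 't': array([-0.57418187, -0.03634722,  0.37958931])}
```

View pics/w0.png

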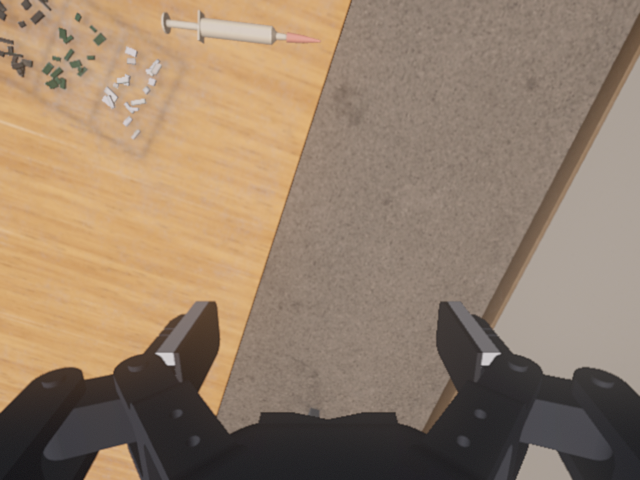

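The wrist view has the gripper at the bottom, image up is tool +x and image right is tool +y. It shows the syringe at (230,28). Next I check where the monitor stands relative to the arm's path.

```bash
python3 - <<'E'
from h import *
ct,cs=manip.camera_model("top"),manip.camera_model("scene")
def tri(a,b):
    o=[];d=[]
    for c,p in((ct,a),(cs,b)):
        q=cast(c,[p],0)[0]; oo=-c["R"].T@c["t"]; o.append(oo); d.append((q-oo)/np.linalg.norm(q-oo))
    A=np.c_[d[0],-d[1]]; s=np.linalg.lstsq(A,o[1]-o[0],rcond=None)[0]
    p,q=o[0]+s[0]*d[0],o[1]+s[1]*d[1]; return (p+q)/2,np.linalg.norm(p-q)
print(tri((258,207),(372,128)),tri((274,293),(370,240)),tri((245,297),(370,240)))
for z in(.05,.1,.2,.3): print(z,cast(ct,[(273,293),(258,207)],z).round(3).tolist())
E
```

```text
(array([ 0.48551367, -0.08601859,  0.38252296]), np.float64(0.005528394419632469)) (array([ 0.42757658, -0.07573239,  0.04860158]), np.float64(0.008765771699744206)) (array([ 0.43427776, -0.04726355,  0.0790528 ]), np.float64(0.0547422377006274))
0.05 [[0.426, -0.07, 0.05], [0.589, -0.057, 0.05]]
0.1 [[0.42, -0.074, 0.1], [0.574, -0.062, 0.1]]
0.2 [[0.408, -0.082, 0.2], [0.543, -0.071, 0.2]]
0.3 [[0.396, -0.09, 0.3], [0.512, -0.081, 0.3]]
```

```bash
python3 -m crank '{"dp":[[0,0,0],[0,0,0],[0,0,0],[0,0,0],[0,0,0],[0,0,0],[0,0,0],[0,0,0],[0,0,0],[0,0,0]],"roll":[-0.123,-0.123,-0.123,-0.123,-0.123,-0.123,-0.123,-0.123,-0.123,-0.123],"hand":[1,1,1,1,1,1,1,1,1,1]}' 20
python3 -m crank '{"dp":[[2,1.2,0],[3.2,2,0],[3.2,2,0],[3.2,2,0],[3.2,2,0],[3.2,2,0],[3.2,2,0],[3.2,2,0],[3.2,2,0],[3.2,2,0]],"roll":[0,0,0,0,0,0,0,0,0,0],"hand":[1,1,1,1,1,1,0.7,0.7,0.7,0.7]}'
python3 - <<'E'
from h import *
o=manip.get_obs();print(o["t"],o["tool_pos"],o["joint_pos"],o["ft_force"],o["width"])
print("frame",rel((395.5,-195),0.02),"bed",rel((526.9,-187.2),11.8))
E
```

```text
t: 0.98
tool_pos: [0.1911, -0.5421, 0.2309]
orientation: [-2.216, -2.226, -0.001]
ft_force: [0.3, -0.1, 0.5]
width: 0.0853
t: 1.82
tool_pos: [0.3842, -0.2329, 0.2313]
orientation: [2.224, 2.219, 0.0]
ft_force: [0.3, -0.9, 0.9]
width: 0.0597
1.8167 [ 0.38422353 -0.23291608  0.23126516] [-8.10288678e-01 -1.11304333e-01  1.90832424e+00  5.81713136e-05
  1.34443042e+00 -8.07983815e-01] [ 0.32372984 -0.86476806  0.85350437] 0.05972858871794515
frame [array([ 3.79,  1.12, -0.  ]), np.float64(-0.003)] bed [array([ 4.6 , 14.26,  0.  ]), np.float64(-0.208)]
```

```bash
python3 -m crank '{"dp":[[1,0.3,1.5],[1.4,0.4,2.5],[1.4,0.4,3],[0,0,2.5],[0,0,1.5],[0,0,0]],"roll":[0,0,0,0,0,0],"hand":[0.7,0.7,0.7,0.7,0.7,0.7]}'
python3 - <<'E'
from h import *
o=manip.get_obs();c=manip.camera_model("wrist");im=manip.capture("wrist")[:,:,::-1];cv2.imwrite("pics/w1.png",im)
s=manip.capture("scene")[:,:,::-1];cv2.imwrite("pics/s1.png",s[60:400,150:640])
hsv=cv2.cvtColor(im,cv2.COLOR_BGR2HSV)
print(o["tool_pos"],o["ft_force"])
g=np.argwhere
E
```

```text
t: 2.32
tool_pos: [0.3926, -0.1944, 0.1178]
orientation: [-2.218, -2.215, 0.001]
ft_force: [-1.1, 1.2, -0.8]
width: 0.0598
[ 0.39262961 -0.19435045  0.11782215] [-1.14223147  1.24547873 -0.82000113]
```

View pics/w1.png

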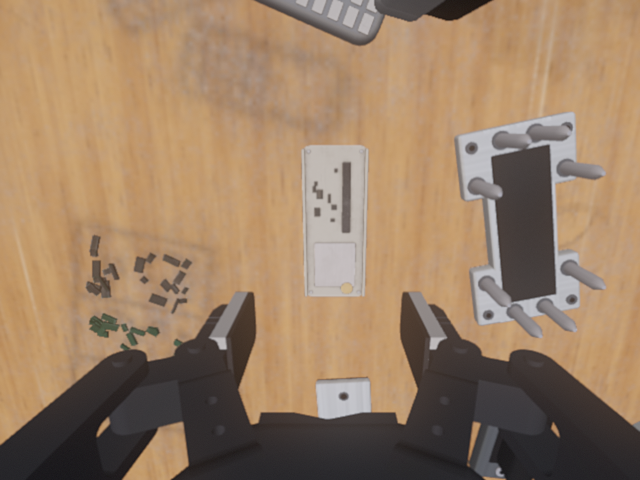

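View pics/s1.png

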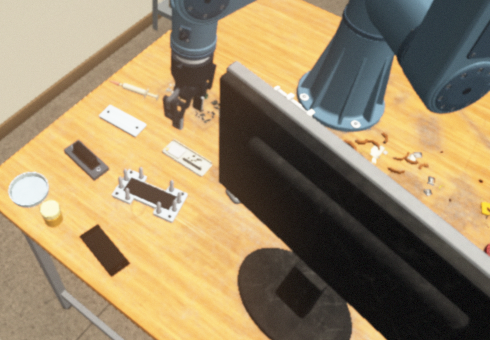

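The wrist view shows the frame at (334,220), between the fingers. The bed with its pins is at (524,223), and the arm is clear of the monitor. I'll measure frame and bed in this one image.

```bash
python3 - <<'E'
from h import *
im=cv2.imread("pics/w1.png"); c=manip.camera_model("wrist")
hsv=cv2.cvtColor(im,cv2.COLOR_BGR2HSV)
nw=((hsv[...,1]<60)*255).astype('uint8'); nw[292:]*=1; dk=((hsv[...,2]<70)*255).astype('uint8')
nw=cv2.morphologyEx(nw,cv2.MORPH_CLOSE,np.ones((5,5)))
for n,m,s,z,r in[("frame",nw,(334,220),.006,80),("bed",dk,(524,223),.015,85)]:
    p,wh,a=rect(c,m,s,z,r); print(n,p,wh,a,rel(p,a))
E
```

```text
frame [ 399.75296021 -190.18331909] (45.90816116333008, 111.7960433959961) 0.12142779678106308 [array([0.64, 0.51, 0.  ]), np.float64(-0.004)]
bed [ 536.82983398 -187.37382507] (27.100685119628906, 67.32605743408203) 11.900596618652344 [array([ 9.400e-01,  1.422e+01, -1.000e-02]), np.float64(-0.21)]
```

```bash
cat >> h.py <<'E'
def look(items,save=None):
    c=manip.camera_model("wrist");o=manip.get_obs();im=np.ascontiguousarray(manip.capture("wrist")[:,:,::-1])
    if save: cv2.imwrite(save,im)
    print("t",round(o["t"],2),"tcp",o["tool_pos"].round(4),"speed",abs(o["dq"]).max().round(3))
    hsv=cv2.cvtColor(im,cv2.COLOR_BGR2HSV)
    nw=cv2.morphologyEx(((hsv[...,1]<60)*255).astype('uint8'),cv2.MORPH_CLOSE,np.ones((5,5)))
    dk=((hsv[...,2]<70)*255).astype('uint8')
    for n,k,s,z,r in items:
        p,wh,a=rect(c,nw if k=="nw" else dk,s,z,r); print(n,p.round(1),np.round(wh,1),round(a,2),rel(p,a,o))
E
python3 - <<'E'
from h import *
look([("frame","nw",(334,220),.006,80),("bed","dk",(524,223),.015,88)],"pics/w2.png")
im=cv2.imread("pics/w2.png");print(im[215:230:7,490:570:6].max(2))
E
```

```text
t 2.42 tcp [ 0.3946 -0.1965  0.1212] speed 0.03
frame [ 397.2 -186.8] [ 45.2 110.3] 0.11 [array([0.98, 0.26, 0.  ]), np.float64(-0.004)]
bed [ 531.  -175.2] [25.3 56.7] 11.74 [array([ 2.160e+00,  1.363e+01, -1.000e-02]), np.float64(-0.207)]
[[188  73  71  70  69  67  67  68  69  67 189 194 196 193]
 [191  74  72  71  69  68  69  68  69  69 191 199 197 198]
 [201  74  71  70  69  69  68  68  68  70 192 201 202 200]]
```

```bash
sed -i 's/hsv\[...,2\]<70/hsv[...,2]<100/' h.py; python3 - <<'E'
from h import *
look([("frame","nw",(334,220),.006,80),("bed","dk",(524,223),.015,88)])
E
```

```text
t 2.47 tcp [ 0.3953 -0.1972  0.1221] speed 0.019
frame [ 397.2 -186.7] [ 45.3 109.7] 0.08 [array([ 1.05,  0.2 , -0.  ]), np.float64(-0.004)]
bed [ 527.8 -186.8] [ 37.1 106.6] 11.86 [array([1.070e+00, 1.326e+01, 1.000e-02]), np.float64(-0.209)]
```

```bash
python3 -m crank '{"dp":[[0.35,0.2,1.5],[0,0,3],[0,0,3],[0,0,2],[0,0,1],[0,0,0.5],[0,0,0],[0,0,0]],"roll":[0,0,0,0,0,0,0,0],"hand":[0.7,0.7,0.7,0.7,0.7,0.7,0.7,0.7]}'
python3 -m crank '{"dp":[[0,0,0.3],[0,0,0.2],[0,0,0.2],[0,0,0],[0,0,0]],"roll":[0,0,0,0,0],"hand":[0.7,0.7,0.7,0.7,0.7]}'
```

```text
t: 3.18
tool_pos: [0.3978, -0.1941, 0.0125]
orientation: [2.222, 2.218, 0.0]
ft_force: [0.5, 0.6, 0.1]
width: 0.0596
t: 3.6
tool_pos: [0.3968, -0.1932, 0.0044]
orientation: [2.224, 2.219, 0.0]
ft_force: [-0.2, 0.1, -0.3]
width: 0.0597
```

```bash
python3 -m crank '{"dp":[[0,0,0.2],[0,0,0.1],[0,0,0],[0,0,0]],"roll":[0,0,0,0],"hand":[0.7,0.6,0.6,0.6]}'
python3 -m crank '{"dp":[[0,0,0.1],[0,0,0.1],[0,0,0],[0,0,0]],"roll":[0,0,0,0],"hand":[0.6,0.6,0.6,0.6]}'
python3 -c "
from h import *
look([],'pics/w3.png')"
```

```text
t: 3.93
tool_pos: [0.3967, -0.1931, 0.0012]
orientation: [-2.223, -2.219, 0.0]
ft_force: [-0.9, -0.3, 0.5]
width: 0.051
t: 4.27
tool_pos: [0.3967, -0.1932, -0.0008]
orientation: [-2.223, -2.219, 0.0]
ft_force: [-0.4, 0.1, -0.1]
width: 0.0511
t 4.27 tcp [ 0.3967 -0.1932 -0.0008] speed 0.004
```

View pics/w3.png

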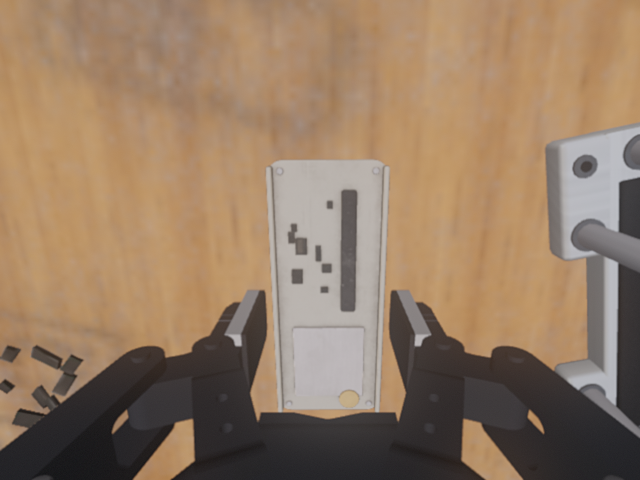

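The frame sits centred between the tips. Close, lift and look.

```bash
python3 -m crank '{"dp":[[0,0,0],[0,0,0],[0,0,0],[0,0,0],[0,0,0]],"roll":[0,0,0,0,0],"hand":[0.5,0.4,0.4,0.4,0.4]}' 25
python3 -m crank '{"dp":[[0,0,-0.5],[0,0,-1.5],[0,0,-2.5],[0,0,-3],[0,0,-3],[0,0,-1]],"roll":[0,0,0,0,0,0],"hand":[0.4,0.4,0.4,0.4,0.4,0.4]}'
python3 - <<'E'
from h import *
look([],"pics/w4.png")
print(rel((527.8,-186.8),11.86))
E
```

```text
t: 4.73
tool_pos: [0.3969, -0.1933, -0.0006]
orientation: [2.224, 2.219, 0.0]
ft_force: [-0.9, 0.2, 5.0]
width: 0.0443
t: 5.23
tool_pos: [0.3987, -0.1948, 0.1184]
orientation: [2.219, 2.215, 0.001]
ft_force: [0.4, -0.8, 0.4]
width: 0.0443
t 5.23 tcp [ 0.3987 -0.1948  0.1184] speed 0.212
[array([ 0.86, 12.86,  0.07]), np.float64(-0.209)]
```

View pics/w4.png

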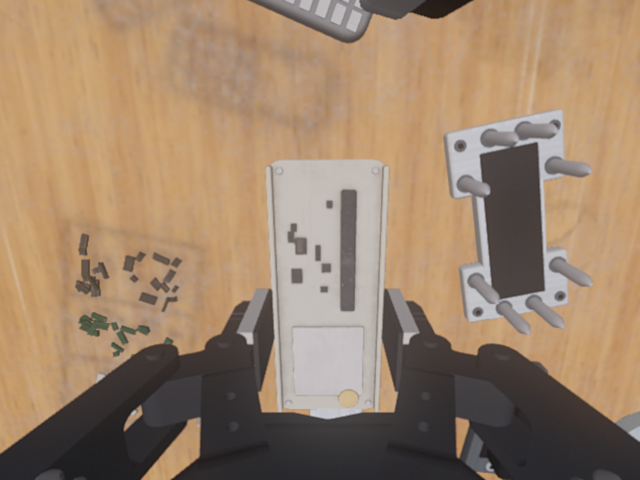

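Frame held squarely (edges at columns 272 and 385). Moving over the fixture.

```bash
python3 -m crank '{"dp":[[0,1.2,0],[0,2.5,0],[0,3.2,0],[0,3.2,0],[0.1,2.1,0],[0,1,0],[0,0,0],[0,0,0],[0,0,0],[0,0,0]],"roll":[0,0,0,0,0,-0.07,-0.07,-0.069,0,0],"hand":[0.4,0.4,0.4,0.4,0.4,0.4,0.4,0.4,0.4,0.4]}'
python3 - <<'E'
from h import *
look([],"pics/w5.png")
print(rel((529.1,-193.1),11.86))
E
```

```text
t: 6.12
tool_pos: [0.5281, -0.192, 0.1128]
orientation: [-1.981, -2.435, 0.0]
ft_force: [0.3, 0.8, 0.3]
width: 0.0444
t 6.12 tcp [ 0.5281 -0.192   0.1128] speed 0.012
[array([-0.11,  0.07, -0.  ]), np.float64(-0.002)]
```

View pics/w5.png

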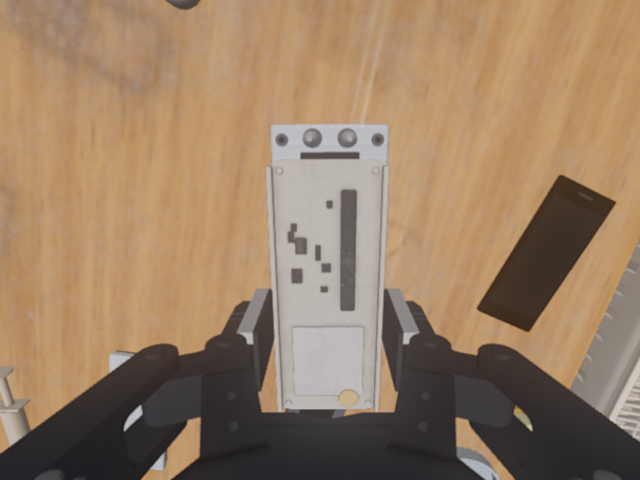

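```bash
python3 - <<'E'
from h import *
im=cv2.imread("pics/w5.png");o=manip.get_obs();c=manip.camera_model("wrist");print(o["tool_pos"])
g=cv2.cvtColor(im,cv2.COLOR_BGR2GRAY)[120:162,268:392]
cir=cv2.HoughCircles(g,cv2.HOUGH_GRADIENT,1,15,param1=120,param2=12,minRadius=6,maxRadius=14)[0]+[268,120,0]
print(cir)
for z in(.03,.044):
  P=cast(c,cir[:,:2],z); R=Ro.from_rotvec(o["orientation"]).as_matrix(); print(z,((P-o["tool_pos"])@R*1000).round(1)[:, :2].tolist())
P=cast(c,[(271,128),(388,128),(281,140),(378,140)],.012);print(((P-o["tool_pos"])@R*1000).round(1)[:, :2].tolist())
E
```

```text
[ 0.52820157 -0.19216211  0.11319985]
[[346.5        137.5          9.39999962]
 [311.5        137.5          9.10000038]
 [377.5        139.5          6.5999999 ]
 [281.5        139.5          6.5999999 ]]
0.03 [[67.5, 11.5], [67.5, -9.1], [66.4, 29.8], [66.4, -26.9]]
0.044 [[67.8, 10.8], [67.8, -8.5], [66.7, 28.0], [66.8, -25.2]]
[[73.0, -35.5], [73.0, 38.6], [65.7, -29.4], [65.6, 32.5]]
```

```bash
python3 - <<'E'
from h import *
o=manip.get_obs();c=manip.camera_model("wrist")
R=Ro.from_rotvec(o["orientation"]).as_matrix()
P=cast(c,[(327,160),(267,168),(389,168),(277,409),(380,409)],o["tool_pos"][2]+.0075);print(((P-o["tool_pos"])@R*1000).round(1)[:, :2].tolist())
E
```

```text
[[61.5, 0.2], [58.7, -21.5], [58.7, 22.6], [-46.4, -22.0], [-46.4, 23.6]]
```

```bash
python3 -m crank '{"dp":[[-0.15,0.09,1],[0,0,2.3],[0,0,1.5],[0,0,0.7],[0,0,0.3],[0,0,0],[0,0,0]],"roll":[-0.002,0,0,0,0,0,0],"hand":[0.4,0.4,0.4,0.4,0.4,0.4,0.4]}'
python3 -m crank '{"dp":[[0,0,0.5],[0,0,0.7],[0,0,0.7],[0,0,0.7],[0,0,0.4],[0,0,0]],"roll":[0,0,0,0,0,0],"hand":[0.4,0.4,0.4,0.4,0.4,0.4]}'
python3 -m crank '{"dp":[[0,0,0.2],[0,0,0.2],[0,0,0],[0,0,0]],"roll":[0,0,0,0],"hand":[0.4,0.4,0.4,0.4]}'
```

```text
t: 6.75
tool_pos: [0.5304, -0.1941, 0.0568]
orientation: [1.977, 2.44, 0.0]
ft_force: [-0.1, 0.1, -0.7]
width: 0.0448
t: 7.25
tool_pos: [0.529, -0.1932, 0.0247]
orientation: [-1.976, -2.439, 0.001]
ft_force: [-0.9, -0.3, -0.7]
width: 0.0447
t: 7.58
tool_pos: [0.5301, -0.1938, 0.0224]
orientation: [1.977, 2.441, 0.0]
ft_force: [0.4, -1.4, -0.8]
width: 0.0442
```

```bash
python3 -m crank '{"dp":[[0,0,0.2],[0,0,0.2],[0,0,0.2],[0,0,0],[0,0,0]],"roll":[0,0,0,0,0],"hand":[0.4,0.4,0.4,0.4,0.4]}'
python3 -m crank '{"dp":[[0,0,0.1],[0,0,0],[0,0,0]],"roll":[0,0,0],"hand":[0.4,0.4,0.4]}'
python3 -c "
from h import *
look([],'pics/w6.png')"
```

```text
t: 8.0
tool_pos: [0.5299, -0.1937, 0.0161]
orientation: [-1.977, -2.441, 0.0]
ft_force: [-0.6, 0.3, -0.9]
width: 0.0444
t: 8.25
tool_pos: [0.53, -0.1938, 0.0153]
orientation: [-1.978, -2.441, -0.0]
ft_force: [-0.5, -0.1, 0.2]
width: 0.0445
t 8.25 tcp [ 0.53   -0.1938  0.0153] speed 0.003
```

View pics/w6.png

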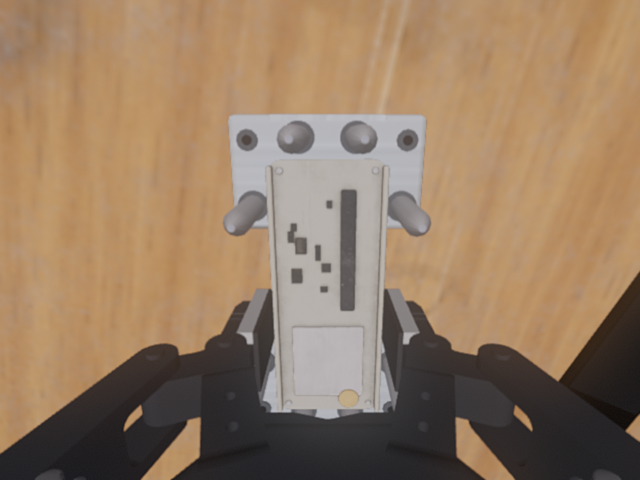

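```bash
python3 -m crank '{"dp":[[0,0,0.07],[0,0,0],[0,0,0]],"roll":[0,0,0],"hand":[0.4,0.4,0.4]}'
python3 -m crank '{"dp":[[0,0,0.05],[0,0,0],[0,0,0]],"roll":[0,0,0],"hand":[0.4,0.4,0.4]}'
```

```text
t: 8.55
tool_pos: [0.53, -0.1937, 0.0146]
orientation: [-1.978, -2.441, -0.0]
ft_force: [-0.8, 1.0, -0.2]
width: 0.0443
t: 8.8
tool_pos: [0.53, -0.1938, 0.0145]
orientation: [-1.977, -2.441, 0.0]
ft_force: [-2.3, 2.0, 3.5]
width: 0.0443
```

```bash
python3 -m crank '{"dp":[[0,0,0],[0,0,0],[0,0,0],[0,0,0],[0,0,-0.5],[0,0,-2],[0,0,-3.5],[0,0,-3.5],[0,0,-1],[0,0,0]],"roll":[0,0,0,0,0,0,0,0,0,0],"hand":[0.5,0.6,0.65,0.65,0.65,0.65,0.65,0.65,0.65,0.65]}'
python3 - <<'E'
from h import *
look([("frame","nw",(328,250),.022,150)],"pics/w7.png")
o=manip.get_obs();print(o["ft_force"])
p=np.array([679.2,-176]); print("glass",rel(p,-12.6))
E
```

```text
t: 9.63
tool_pos: [0.5325, -0.1953, 0.1234]
orientation: [1.973, 2.435, 0.002]
ft_force: [0.1, -0.6, -0.5]
width: 0.0557
t 9.63 tcp [ 0.5325 -0.1953  0.1234] speed 0.057
frame [ 529.2 -190.9] [ 72.9 149.5] 11.85 [array([ 0.5 , -0.24, -0.  ]), np.float64(0.002)]
[0.33872805 0.43898166 0.0480548 ]
glass [array([-1.27, 14.87,  0.05]), np.float64(0.429)]
```

View pics/w7.png

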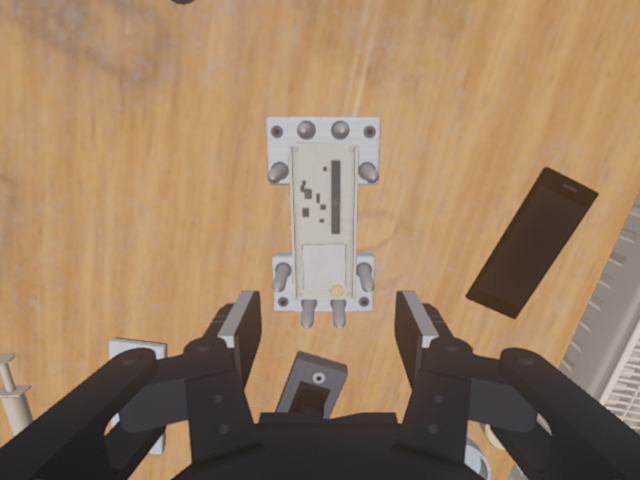

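The frame is seated between all 8 pins (corners about (291,143) to (356,300)). The glass is at (533,242). Measuring both.

```bash
python3 - <<'E'
from h import *
c=manip.camera_model("wrist")
look([("glass","dk",(533,242),.009,80),])
P=cast(c,[(266,118),(381,118),(371,311),(274,311)],.012)[:,:2]*1000
print("base",P.mean(0),np.degrees(np.arctan2(*(P[1]+P[2]-P[0]-P[3])[::-1])),np.linalg.norm(P[1]-P[0]),np.linalg.norm(P[1]-P[2]))
P=cast(c,[(291,144),(357,144),(354,299),(292,299)],.021)[:,:2]*1000
print("frame",P.mean(0),np.linalg.norm(P[1]-P[0]),np.linalg.norm(P[1]-P[2]))
print("glass",rel((679.2,-176),-12.6))
E
```

```text
t 9.68 tcp [ 0.5311 -0.1944  0.1208] speed 0.047
glass [ 680.3 -175.3] [ 45.4 108.2] -12.59 [array([-1.22, 14.99,  0.05]), np.float64(0.429)]
base [ 526.52745381 -185.37670159] 11.932189265745478 74.40201062689697 138.37004809679274
frame [ 527.12092101 -186.1207147 ] 41.95525313725835 108.06795932612948
glass [array([-1.36, 14.97,  0.  ]), np.float64(0.429)]
```

```bash
python3 - <<'E'
from h import *
ct,cs=manip.camera_model("top"),manip.camera_model("scene")
def tri(a,b):
    o=[];d=[]
    for c,p in((ct,a),(cs,b)):
        q=cast(c,[p],0)[0]; oo=-c["R"].T@c["t"]; o.append(oo); d.append((q-oo)/np.linalg.norm(q-oo))
    A=np.c_[d[0],-d[1]]; s=np.linalg.lstsq(A,o[1]-o[0],rcond=None)[0]
    p,q=o[0]+s[0]*d[0],o[1]+s[1]*d[1]; return (p+q)/2,np.linalg.norm(p-q)
print(tri((556,62),(15,265)),tri((552,30),(2,272)),tri((555,60),(0,300)))
print(cast(ct,[(45,160),(316,145),(470,118)],0))
E
```

```text
(array([ 0.9314062 , -0.79210252, -0.14284667]), np.float64(0.002978026805852729)) (array([ 0.96619904, -0.74800213, -0.07596216]), np.float64(0.024447351513594184)) (array([ 1.02784569, -0.88640694, -0.30447247]), np.float64(0.010652707509272911))
[[ 0.75165521  0.36738219  0.        ]
 [ 0.72135761 -0.18119138  0.        ]
 [ 0.74457281 -0.50223589  0.        ]]
```

```bash
python3 -m crank '{"dp":[[0,1.2,0],[-0.3,2.5,0],[-0.4,3.3,0],[-0.4,3.3,0],[-0.4,2.7,0],[-0.2,1.7,1],[0,0,2],[0,0,1],[0,0,0],[0,0,0]],"roll":[0,0,0,0,0,0.107,0.107,0.107,0.108,0],"hand":[0.7,0.7,0.7,0.7,0.7,0.7,0.7,0.7,0.7,0.7]}'
python3 - <<'E'
from h import *
look([("glass","dk",(327,240),.009,110)],"pics/w8.png")
print(rel((680,-175.5),-12.6))
E
```

```text
t: 10.57
tool_pos: [0.6749, -0.1787, 0.0744]
orientation: [-2.45, -1.956, 0.005]
ft_force: [-0.7, -0.8, -0.1]
width: 0.0597
t 10.57 tcp [ 0.6749 -0.1787  0.0744] speed 0.186
glass [ 681.8 -175. ] [ 43.6 107.6] -12.58 [array([ 0.51,  0.59, -0.  ]), np.float64(-0.004)]
[array([ 0.45,  0.34, -0.  ]), np.float64(0.002)]
```

View pics/w8.png

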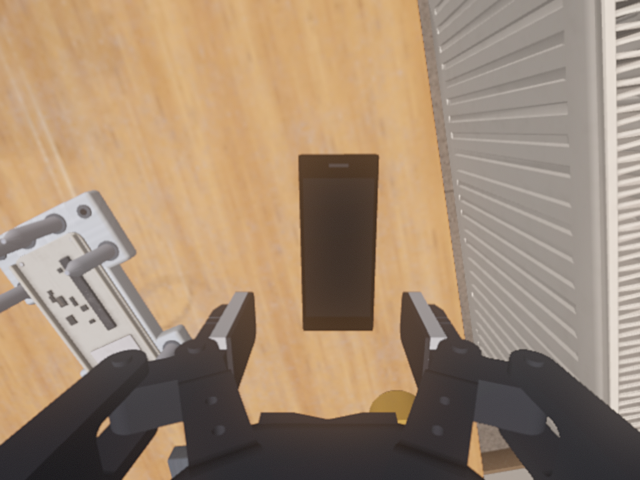

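```bash
python3 - <<'E'
from h import *
look([("glass","dk",(327,240),.009,110)])
o=manip.get_obs();R=Ro.from_rotvec(o["orientation"]).as_matrix()
P=cast(manip.camera_model("top"),[(380,141)],.048); print("jar tool frame mm",P,((P-o["tool_pos"])@R*1000).round(0))
E
```

```text
t 10.62 tcp [ 0.6757 -0.1792  0.0758] speed 0.06
glass [ 681.8 -175.4] [ 43.6 107.7] -12.57 [array([ 0.5 ,  0.51, -0.  ]), np.float64(0.001)]
jar tool frame mm [[ 0.69472815 -0.3024196   0.048     ]] [[-116.   44.   29.]]
```

```bash
python3 -m crank '{"dp":[[-0.1,0.4,1],[0,0,2],[0,0,2],[0,0,1.2],[0,0,0.5],[0,0,0.2],[0,0,0],[0,0,0]],"roll":[0,0,0,0,0,0,0,0],"hand":[0.7,0.7,0.7,0.7,0.65,0.65,0.65,0.65]}'
python3 - <<'E'
from h import *
look([("glass","dk",(327,240),.009,150)])
E
```

```text
t: 11.33
tool_pos: [0.6819, -0.1822, 0.0112]
orientation: [2.45, 1.964, 0.001]
ft_force: [0.2, 0.4, -0.2]
width: 0.0552
t 11.33 tcp [ 0.6819 -0.1822  0.0112] speed 0.01
glass [ 682.3 -173.5] [ 43.7 104.1] -12.62 [array([ 0.86, -0.15, -0.  ]), np.float64(0.001)]
```

```bash
python3 -m crank '{"dp":[[0,-0.12,0.4],[0,0,0.3],[0,0,0.2],[0,0,0.1],[0,0,0],[0,0,0]],"roll":[0,0,0,0,0,0],"hand":[0.65,0.65,0.65,0.65,0.65,0.65]}'
python3 -m crank '{"dp":[[0,0,0],[0,0,0],[0,0,0],[0,0,0],[0,0,0],[0,0,0]],"roll":[0,0,0,0,0,0],"hand":[0.55,0.4,0.4,0.4,0.4,0.4]}' 30
python3 -m crank '{"dp":[[0,0,-0.3],[0,0,-0.7],[0,0,-2],[0,0,-3],[0,0,-3],[0,0,-1],[0,0,0],[0,0,0],[0,0,0]],"roll":[0,0,0,0,0,0,0,0,0],"hand":[0.4,0.4,0.4,0.4,0.4,0.4,0.4,0.4,0.4]}'
python3 - <<'E'
from h import *
look([("glass","dk",(327,240),.1,150)],"pics/w9.png")
print(rel((527.1,-186.2),11.9))
E
```

```text
t: 11.88
tool_pos: [0.6798, -0.1815, 0.0]
orientation: [-2.452, -1.964, 0.0]
ft_force: [0.0, 0.4, -0.2]
width: 0.0556
t: 12.38
tool_pos: [0.6801, -0.1816, 0.0004]
orientation: [2.451, 1.964, 0.0]
ft_force: [-0.5, -0.2, 2.5]
width: 0.0437
t: 13.13
tool_pos: [0.6785, -0.1809, 0.0979]
orientation: [-2.45, -1.962, 0.002]
ft_force: [-0.0, -0.4, -1.9]
width: 0.0435
t 13.13 tcp [ 0.6785 -0.1809  0.0979] speed 0.017
glass [ 680.3 -171. ] [100.4 135.1] 77.57 [array([ 1.01, -0.04,  0.  ]), np.float64(1.568)]
[array([ -3.83, -14.64,   0.06]), np.float64(-0.428)]
```

View pics/w9.png

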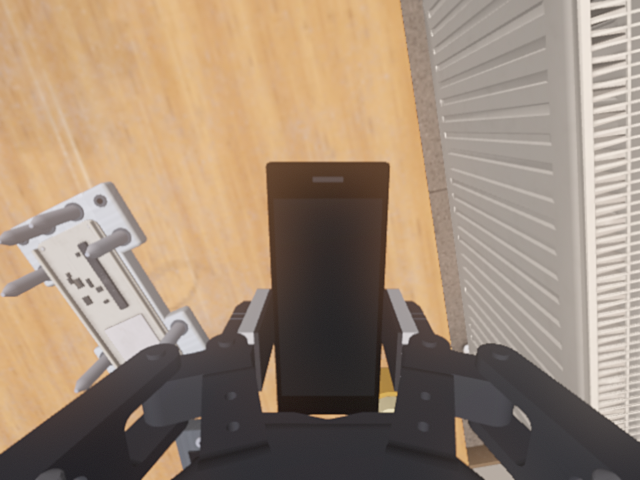

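```bash
python3 - <<'E'
from h import *
o=manip.get_obs();c=manip.camera_model("wrist");R=Ro.from_rotvec(o["orientation"]).as_matrix()
P=cast(c,[(328,162),(328,411),(267,164),(389,164),(279,409),(379,409)],o["tool_pos"][2]+.0086);print(((P-o["tool_pos"])@R*1000).round(1)[:, :2].tolist())
E
```

```text
[[61.1, 0.6], [-46.3, 0.6], [60.4, -21.2], [60.4, 22.4], [-45.4, -20.9], [-45.2, 22.9]]
```

The glass is held squarely. At this depth the tips would foul the frame's rails, so I set it back down. I'll find the true tip height by touching the bench lightly, then grip the slab higher.

```bash
python3 -m crank '{"dp":[[0,0,1.5],[0,0,3],[0,0,2.5],[0,0,1.2],[0,0,0.6],[0,0,0.4],[0,0,0.3],[0,0,0.2],[0,0,0],[0,0,0]],"roll":[0,0,0,0,0,0,0,0,0,0],"hand":[0.4,0.4,0.4,0.4,0.4,0.4,0.4,0.4,0.4,0.4]}'
python3 -c "
from h import *
o=manip.get_obs();print(o['tool_pos'],o['ft_force'])"
```

```text
t: 14.02
tool_pos: [0.6806, -0.1818, 0.0043]
orientation: [2.451, 1.963, 0.001]
ft_force: [-0.2, 0.3, -1.1]
width: 0.0442
[ 0.68064748 -0.18183335  0.00432364] [-0.21886214  0.31067764 -1.07832508]
```

```bash
python3 -m crank '{"dp":[[0,0,0.2],[0,0,0.15],[0,0,0],[0,0,0]],"roll":[0,0,0,0],"hand":[0.4,0.4,0.4,0.4]}'
python3 -m crank '{"dp":[[0,0,0],[0,0,0],[0,0,0],[0,0,0.1],[0,0,0]],"roll":[0,0,0,0,0],"hand":[0.5,0.57,0.57,0.57,0.57]}'
python3 -m crank '{"dp":[[0,0,0.1],[0,0,0],[0,0,0]],"roll":[0,0,0],"hand":[0.57,0.57,0.57]}'
python3 -m crank '{"dp":[[0,0,0.1],[0,0,0],[0,0,0]],"roll":[0,0,0],"hand":[0.57,0.57,0.57]}'
python3 -m crank '{"dp":[[0,0,0.1],[0,0,0],[0,0,0]],"roll":[0,0,0],"hand":[0.57,0.57,0.57]}'
```

```text
t: 14.35
tool_pos: [0.6804, -0.1817, 0.0004]
orientation: [2.451, 1.963, 0.001]
ft_force: [0.2, 0.5, 4.1]
width: 0.0435
t: 14.77
tool_pos: [0.6794, -0.1813, -0.0021]
orientation: [-2.451, -1.964, 0.001]
ft_force: [-0.6, -0.6, -0.7]
width: 0.0483
t: 15.02
tool_pos: [0.6798, -0.1815, -0.0026]
orientation: [-2.452, -1.964, 0.0]
ft_force: [0.5, -0.3, -0.1]
width: 0.0489
t: 15.27
tool_pos: [0.6799, -0.1815, -0.0027]
orientation: [2.452, 1.964, -0.0]
ft_force: [-2.1, 1.1, 5.1]
width: 0.0487
t: 15.52
tool_pos: [0.6799, -0.1815, -0.0027]
orientation: [-2.452, -1.964, 0.0]
ft_force: [-4.9, 2.2, 10.4]
width: 0.0485
```

Tip contact came at TCP z = -2.7 mm, so at this opening the tips sit about 2.3 mm above the TCP. I'll regrip with the TCP at about +2.8 mm.

```bash
python3 -m crank '{"dp":[[0,0,-0.2],[0,0,-0.3],[0,0,-0.2],[0,0,0],[0,0,0]],"roll":[0,0,0,0,0],"hand":[0.57,0.57,0.57,0.57,0.57]}'
```

```text
t: 15.93
tool_pos: [0.6799, -0.1815, 0.0026]
orientation: [2.452, 1.964, 0.0]
ft_force: [-0.9, -0.3, -0.3]
width: 0.0487
```

```bash
python3 -m crank '{"dp":[[0,0,0],[0,0,0],[0,0,0],[0,0,0],[0,0,0],[0,0,-0.3],[0,0,-0.7],[0,0,-2],[0,0,-3],[0,0,-3]],"roll":[0,0,0,0,0,0,0,0,0,0],"hand":[0.48,0.4,0.4,0.4,0.4,0.4,0.4,0.4,0.4,0.4]}' 35
python3 -m crank '{"dp":[[-0.4,-1.3,-1],[-0.8,-2.5,0],[-0.9,-3,0],[-0.9,-3,0],[-0.9,-2.8,0],[-0.6,-1.7,0],[0,0,0],[0,0,0],[0,0,0],[0,0,0]],"roll":[0,0,0,0,0,0,-0.107,-0.107,-0.107,-0.106],"hand":[0.4,0.4,0.4,0.4,0.4,0.4,0.4,0.4,0.4,0.4]}'
python3 -m crank '{"dp":[[0,0,0],[0,0,0]],"roll":[0,0],"hand":[0.4,0.4]}'
python3 - <<'E'
from h import *
look([],"pics/w10.png")
print(rel((530.1,-194.3),11.9))
E
```

```text
t: 16.77
tool_pos: [0.6786, -0.1809, 0.0923]
orientation: [-2.45, -1.962, 0.002]
ft_force: [1.2, -0.5, -0.6]
width: 0.0437
t: 17.6
tool_pos: [0.5302, -0.1942, 0.103]
orientation: [1.974, 2.444, 0.0]
ft_force: [-0.1, -0.2, -0.8]
width: 0.0435
t: 17.77
tool_pos: [0.5304, -0.1941, 0.1028]
orientation: [1.984, 2.436, -0.0]
ft_force: [0.2, -0.6, -1.3]
width: 0.0436
t 17.77 tcp [ 0.5304 -0.1941  0.1028] speed 0.018
[array([-0.01, -0.03,  0.  ]), np.float64(-0.004)]
```

View pics/w10.png

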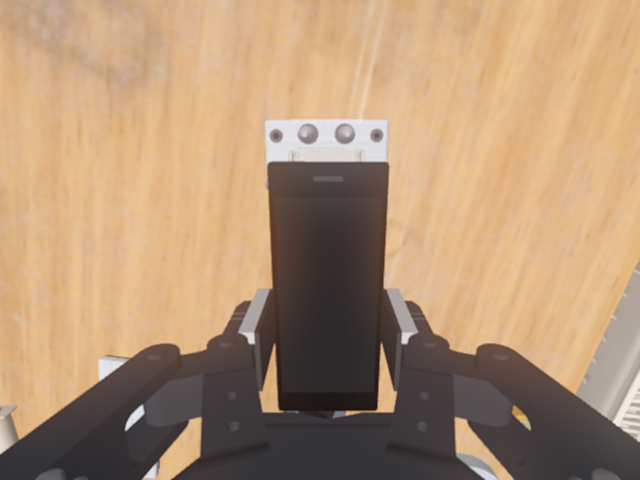

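The glass is in line with the fixture: pins at (308,134) and (345,134), slab centre at column 328.5. It's about 0.5 mm to the right, so I correct that and lower it.

```bash
python3 -m crank '{"dp":[[0,-0.05,1],[0,0,2],[0,0,1.5],[0,0,0.7],[0,0,0.3],[0,0,0],[0,0,0]],"roll":[-0.004,0,0,0,0,0,0],"hand":[0.4,0.4,0.4,0.4,0.4,0.4,0.4]}'
python3 -m crank '{"dp":[[0,0,0.4],[0,0,0.5],[0,0,0.5],[0,0,0.3],[0,0,0],[0,0,0]],"roll":[0,0,0,0,0,0],"hand":[0.4,0.4,0.4,0.4,0.4,0.4]}'
python3 -m crank '{"dp":[[0,0,0.15],[0,0,0.1],[0,0,0],[0,0,0]],"roll":[0,0,0,0],"hand":[0.4,0.4,0.4,0.4]}'
```

```text
t: 18.4
tool_pos: [0.5304, -0.1945, 0.048]
orientation: [1.975, 2.442, 0.0]
ft_force: [0.5, 0.1, -0.3]
width: 0.0436
t: 18.9
tool_pos: [0.5298, -0.1942, 0.0303]
orientation: [-1.975, -2.443, 0.0]
ft_force: [-0.3, -0.4, 0.2]
width: 0.0434
t: 19.23
tool_pos: [0.53, -0.1943, 0.0281]
orientation: [1.975, 2.443, 0.0]
ft_force: [1.0, 0.3, -1.1]
width: 0.0432
```

```bash
python3 -m crank '{"dp":[[0,0,0.2],[0,0,0.2],[0,0,0.1],[0,0,0],[0,0,0]],"roll":[0,0,0,0,0],"hand":[0.4,0.4,0.4,0.4,0.4]}'
python3 -m crank '{"dp":[[0,0,0.1],[0,0,0],[0,0,0]],"roll":[0,0,0],"hand":[0.4,0.4,0.4]}'
python3 -m crank '{"dp":[[0,0,0.1],[0,0,0],[0,0,0]],"roll":[0,0,0],"hand":[0.4,0.4,0.4]}'
```

```text
t: 19.65
tool_pos: [0.5299, -0.1943, 0.0229]
orientation: [-1.975, -2.443, 0.0]
ft_force: [1.1, -0.9, -0.7]
width: 0.0434
t: 19.9
tool_pos: [0.53, -0.1943, 0.0221]
orientation: [-1.975, -2.443, 0.0]
ft_force: [-0.1, -0.0, -0.1]
width: 0.044
t: 20.15
tool_pos: [0.5299, -0.1943, 0.021]
orientation: [-1.975, -2.443, 0.0]
ft_force: [0.4, 0.2, -1.2]
width: 0.0435
```

```bash
python3 -m crank '{"dp":[[0,0,0.05],[0,0,0],[0,0,0]],"roll":[0,0,0],"hand":[0.4,0.4,0.4]}'
python3 -m crank '{"dp":[[0,0,0.05],[0,0,0],[0,0,0]],"roll":[0,0,0],"hand":[0.4,0.4,0.4]}'
```

```text
t: 20.4
tool_pos: [0.53, -0.1943, 0.0206]
orientation: [-1.975, -2.443, 0.0]
ft_force: [-0.3, -0.4, -0.2]
width: 0.0436
t: 20.65
tool_pos: [0.5301, -0.1943, 0.0204]
orientation: [1.975, 2.443, 0.0]
ft_force: [-2.4, 0.3, 4.0]
width: 0.0436
```

```bash
python3 -m crank '{"dp":[[0,0,0],[0,0,0],[0,0,0],[0,0,-0.5],[0,0,-2],[0,0,-3.5],[0,0,-3],[0,0,-1],[0,0,0],[0,0,0]],"roll":[0,0,0,0,0,0,0,0,0,0],"hand":[0.5,0.58,0.6,0.65,0.7,0.7,0.7,0.7,0.7,0.7]}'
python3 - <<'E'
from h import *
look([("glass","dk",(327,220),.027,110)],"pics/w11.png")
E
python3 -m crank '{"dp":[[-1,-1,0],[-2,-2.1,0],[-2.5,-2.6,0],[-2.5,-2.6,0],[-2.5,-2.6,0],[-2.4,-2.6,0],[-1.6,-1.6,0.5],[-0.7,-0.76,1],[0,0,1],[0,0,0]],"roll":[0,0,0,0,0,0,0,0,0.076,0.076],"hand":[0.7,0.7,0.7,0.7,0.7,0.7,0.7,0.7,0.7,0.7]}'
python3 -m crank '{"dp":[[0,0,0],[0,0,0]],"roll":[0,0],"hand":[0.7,0.7]}'
python3 - <<'E'
from h import *
look([("plate","nw",(327,230),.010,110)],"pics/w12.png")
print(rel((405.7,-369.6),3.17))
a=cv2.imread("pics/w11.png")[90:340,200:450];b=cv2.imread("pics/w12.png")[100:350,200:450]
cv2.imwrite("pics/m1.png",np.hstack([a,b]))
E
```

```text
t: 21.48
tool_pos: [0.5301, -0.1944, 0.1202]
orientation: [1.975, 2.442, 0.0]
ft_force: [-0.9, 0.3, -0.3]
width: 0.0598
t 21.48 tcp [ 0.5301 -0.1944  0.1202] speed 0.034
glass [ 529.1 -188.1] [ 45.  108.2] 12.08 [array([ 0.63,  0.04, -0.  ]), np.float64(0.0)]
t: 22.37
tool_pos: [0.4046, -0.3741, 0.0906]
orientation: [-2.156, -2.275, -0.003]
ft_force: [-1.1, 0.6, -0.6]
width: 0.0599
t: 22.53
tool_pos: [0.4064, -0.3747, 0.0932]
orientation: [-2.15, -2.286, -0.001]
ft_force: [-0.1, -0.1, 0.4]
width: 0.0598
t 22.53 tcp [ 0.4064 -0.3747  0.0932] speed 0.015
plate [ 407.4 -369.8] [ 43.9 109.3] 3.54 [array([0.48, 0.14, 0.  ]), np.float64(-0.0)]
[array([ 0.55, -0.06,  0.  ]), np.float64(0.007)]
```

View pics/m1.png

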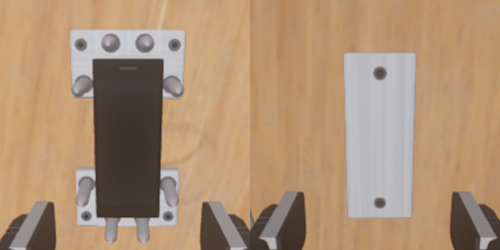

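Left: the glass lies between the pins on the frame. Right: the plate, centred between the fingers. Grip the plate.

```bash
python3 -m crank '{"dp":[[-0.15,0.1,1],[0,0,2],[0,0,2.5],[0,0,1.7],[0,0,0.8],[0,0,0.3],[0,0,0],[0,0,0]],"roll":[0,0,0,0,0,0,0,0],"hand":[0.7,0.7,0.7,0.65,0.65,0.65,0.65,0.65]}'
python3 - <<'E'
from h import *
look([("plate","nw",(327,250),.010,140)])
E
```

```text
t: 23.25
tool_pos: [0.4084, -0.3781, 0.0128]
orientation: [2.153, 2.286, -0.0]
ft_force: [-0.2, 0.7, -0.3]
width: 0.0555
t 23.25 tcp [ 0.4084 -0.3781  0.0128] speed 0.015
plate [ 407.5 -368.7] [ 43.7 107.2] 3.53 [array([ 0.94, -0.04, -0.  ]), np.float64(-0.002)]
```

```bash
python3 -m crank '{"dp":[[0.1,0,0.4],[0,0,0.35],[0,0,0.2],[0,0,0],[0,0,0]],"roll":[0,0,0,0,0],"hand":[0.65,0.65,0.65,0.6,0.6]}'
python3 -m crank '{"dp":[[0,0,0],[0,0,0],[0,0,0],[0,0,0],[0,0,0]],"roll":[0,0,0,0,0],"hand":[0.5,0.4,0.4,0.4,0.4]}' 40
python3 -m crank '{"dp":[[0,0,-0.3],[0,0,-1],[0,0,-2.5],[0,0,-3],[0,0,-3],[0,0,-0.5],[0,0,0],[0,0,0]],"roll":[0,0,0,0,0,0,0,0],"hand":[0.4,0.4,0.4,0.4,0.4,0.4,0.4,0.4]}'
python3 - <<'E'
from h import *
look([],"pics/w13.png")
print(rel((530.1,-194.3),11.9))
im=cv2.imread("pics/w13.png").astype(int)
print("col328:",[(r,im[r,350].tolist()) for r in list(range(150,180,3))+list(range(396,420,3))])
E
```

```text
t: 23.72
tool_pos: [0.4077, -0.3765, 0.0025]
orientation: [-2.155, -2.286, -0.0]
ft_force: [0.2, -0.8, -0.3]
width: 0.0515
t: 24.13
tool_pos: [0.4079, -0.3767, 0.0029]
orientation: [2.155, 2.286, -0.0]
ft_force: [-1.7, 0.9, 5.0]
width: 0.0424
t: 24.8
tool_pos: [0.4077, -0.3764, 0.1055]
orientation: [2.155, 2.286, -0.0]
ft_force: [-1.7, 0.6, -1.9]
width: 0.0423
t 24.8 tcp [ 0.4077 -0.3764  0.1055] speed 0.031
[array([17.39, 13.34,  0.02]), np.float64(-0.149)]
col328: [(150, [101, 143, 184]), (153, [103, 144, 185]), (156, [103, 145, 187]), (159, [110, 145, 185]), (162, [190, 185, 185]), (165, [196, 191, 191]), (168, [197, 192, 191]), (171, [197, 192, 191]), (174, [197, 191, 191]), (177, [196, 191, 191]), (396, [191, 185, 183]), (399, [190, 184, 183]), (402, [190, 185, 183]), (405, [191, 185, 183]), (408, [191, 185, 184]), (411, [135, 132, 133]), (414, [94, 101, 113]), (417, [66, 61, 61])]
```

```bash
python3 -m crank '{"dp":[[1,0.8,0],[2,1.5,0],[2.6,2,0],[3,2.3,0],[3,2.3,0],[2.9,2.2,0],[1.9,1.5,0],[0.95,0.7,0],[0,0,0],[0,0,0]],"roll":[0,0,0,0,0,0,0,0,-0.075,-0.074],"hand":[0.4,0.4,0.4,0.4,0.4,0.4,0.4,0.4,0.4,0.4]}'
python3 -m crank '{"dp":[[0,0,0],[0,0,0]],"roll":[0,0],"hand":[0.4,0.4]}'
python3 - <<'E'
from h import *
look([],"pics/w14.png")
print(rel((530.1,-194.3),11.9))
E
```

```text
t: 25.68
tool_pos: [0.5299, -0.1937, 0.104]
orientation: [-1.97, -2.443, 0.001]
ft_force: [0.2, -0.8, -1.4]
width: 0.0428
t: 25.85
tool_pos: [0.5296, -0.1952, 0.1045]
orientation: [-1.98, -2.436, 0.001]
ft_force: [-0.0, 0.0, -1.3]
width: 0.042
t 25.85 tcp [ 0.5296 -0.1952  0.1045] speed 0.013
[array([0.1 , 0.06, 0.  ]), np.float64(-0.002)]
```

View pics/w14.png

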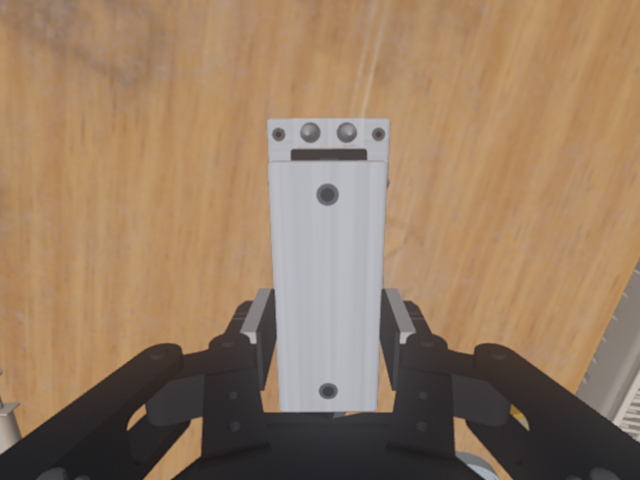

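The plate is lined up: its edges are at 270 and 386, the pins at 310 and 347 and the glass edges at 291 and 367. Lowering.

```bash
python3 -m crank '{"dp":[[0.08,0.02,1],[0,0,1.8],[0,0,1.2],[0,0,0.5],[0,0,0],[0,0,0]],"roll":[-0.002,0,0,0,0,0],"hand":[0.4,0.4,0.4,0.4,0.4,0.4]}'
python3 -m crank '{"dp":[[0,0,0.4],[0,0,0.6],[0,0,0.6],[0,0,0.4],[0,0,0],[0,0,0]],"roll":[0,0,0,0,0,0],"hand":[0.4,0.4,0.4,0.4,0.4,0.4]}'
python3 -m crank '{"dp":[[0,0,0.2],[0,0,0.2],[0,0,0.1],[0,0,0],[0,0,0]],"roll":[0,0,0,0,0],"hand":[0.4,0.4,0.4,0.4,0.4]}'
```

```text
t: 26.4
tool_pos: [0.5301, -0.1947, 0.0602]
orientation: [-1.976, -2.441, 0.0]
ft_force: [-0.3, -0.7, -0.5]
width: 0.0423
t: 26.9
tool_pos: [0.5301, -0.1945, 0.0402]
orientation: [-1.976, -2.441, 0.0]
ft_force: [0.4, -0.1, -0.7]
width: 0.0421
t: 27.32
tool_pos: [0.5303, -0.1947, 0.0356]
orientation: [-1.976, -2.442, -0.0]
ft_force: [-0.6, 0.7, -1.6]
width: 0.0429
```

```bash
python3 -m crank '{"dp":[[0,0,0.2],[0,0,0.2],[0,0,0],[0,0,0]],"roll":[0,0,0,0],"hand":[0.4,0.4,0.4,0.4]}'
python3 -m crank '{"dp":[[0,0,0.1],[0,0,0],[0,0,0]],"roll":[0,0,0],"hand":[0.4,0.4,0.4]}'
python3 -m crank '{"dp":[[0,0,0.07],[0,0,0],[0,0,0]],"roll":[0,0,0],"hand":[0.4,0.4,0.4]}'
```

```text
t: 27.65
tool_pos: [0.5302, -0.1946, 0.0314]
orientation: [-1.976, -2.442, 0.0]
ft_force: [1.2, -0.4, -0.8]
width: 0.0423
t: 27.9
tool_pos: [0.5303, -0.1947, 0.0305]
orientation: [-1.976, -2.442, 0.0]
ft_force: [0.1, -0.7, -0.6]
width: 0.0422
t: 28.15
tool_pos: [0.5303, -0.1947, 0.0299]
orientation: [-1.976, -2.442, -0.0]
ft_force: [-0.2, -0.3, -0.5]
width: 0.0425
```

```bash
python3 -m crank '{"dp":[[0,0,0.06],[0,0,0],[0,0,0]],"roll":[0,0,0],"hand":[0.4,0.4,0.4]}'
```

```text
t: 28.4
tool_pos: [0.5304, -0.1948, 0.0296]
orientation: [1.976, 2.442, -0.0]
ft_force: [-0.9, 1.0, 3.6]
width: 0.0424
```

```bash
python3 -m crank '{"dp":[[0,0,0],[0,0,0],[0,0,0],[0,0,-0.5],[0,0,-2],[0,0,-3.5],[0,0,-3],[0,0,-1],[0,0,0],[0,0,0]],"roll":[0,0,0,0,0,0,0,0,0,0],"hand":[0.5,0.58,0.6,0.65,0.7,0.7,0.7,0.7,0.7,0.7]}'
python3 - <<'E'
from h import *
look([],"pics/w15.png")
E
python3 -m crank '{"dp":[[-1.3,-0.1,0],[-2.5,-0.3,0],[-3.4,-0.4,0],[-3.4,-0.4,0],[-2.9,-0.4,0],[-1.6,-0.2,0],[-0.8,-0.1,0],[0,0,0],[0,0,0],[0,0,0]],"roll":[0,0,0,0,0,0,0.09,0.09,0.09,0.076],"hand":[0.7,0.7,0.7,0.7,0.7,0.7,0.7,0.7,0.7,0.7]}'
python3 -m crank '{"dp":[[0,0,0],[0,0,0]],"roll":[0,0],"hand":[0.7,0.7]}'
python3 - <<'E'
from h import *
look([],"pics/w16.png")
print(rel((544.1,-354.6),-7.9))
im=cv2.imread("pics/w16.png");hsv=cv2.cvtColor(im,cv2.COLOR_BGR2HSV);c=manip.camera_model("wrist");o=manip.get_obs()
R=Ro.from_rotvec(o["orientation"]).as_matrix()
for nm,m,z in(("block",(hsv[...,1]<90)&(hsv[...,2]<150),.014),("grip",hsv[...,2]<60,.040)):
    m=(m*255).astype('uint8'); m[:, :240]=0; m[:,415:]=0; m[345:]=0; m[:90]=0
    k=max(cv2.findContours(m,0,1)[0],key=cv2.contourArea); r=cv2.minAreaRect(k); print(nm,r)
    P=(cast(c,cv2.boxPoints(r),z)-o["tool_pos"])@R*1000; print(P[:,:2].round(1).tolist(),P[:,:2].mean(0).round(1))
a=cv2.imread("pics/w15.png")[90:390,180:480];cv2.imwrite("pics/m2.png",np.hstack([a,im[90:390,180:480]]))
E
```

```text
t: 29.23
tool_pos: [0.5305, -0.1948, 0.1295]
orientation: [1.976, 2.441, 0.0]
ft_force: [-0.6, 0.4, -0.3]
width: 0.0597
t 29.23 tcp [ 0.5305 -0.1948  0.1295] speed 0.037
t: 30.12
tool_pos: [0.5436, -0.3549, 0.1266]
orientation: [-2.37, -2.056, 0.001]
ft_force: [-0.3, 0.3, -0.2]
width: 0.0595
t: 30.28
tool_pos: [0.544, -0.3544, 0.1274]
orientation: [-2.363, -2.066, 0.001]
ft_force: [0.1, -0.8, 0.5]
width: 0.0602
t 30.28 tcp [ 0.544  -0.3544  0.1274] speed 0.011
[array([-0.03, -0.01, -0.  ]), np.float64(0.004)]
block ((329.0, 231.0), (144.0, 62.0), 90.0)
[[53.0, -19.8], [53.0, 22.3], [-54.6, 25.0], [-54.7, -22.3]] [-0.8  1.3]Traceback (most recent call last):
  File "<stdin>", line 8, in <module>
ValueError: max() iterable argument is empty
```

```bash
python3 -m crank '{"dp":[[-0.05,0.1,1.5],[0,0,2.8],[0,0,2.8],[0,0,2],[0,0,1],[0,0,0.5],[0,0,0],[0,0,0]],"roll":[0.004,0,0,0,0,0,0,0],"hand":[0.7,0.7,0.7,0.7,0.7,0.6,0.5,0.4]}'
python3 -m crank '{"dp":[[0,0,0.3],[0,0,0],[0,0,0],[0,0,0],[0,0,0],[0,0,0],[0,0,0],[0,0,0]],"roll":[0,0,0,0,0,0,0,0],"hand":[0.35,0.3,0.2,0.1,0.1,0.1,0.1,0.1]}' 90
python3 -m crank '{"dp":[[0,0,-0.2],[0,0,-0.4],[0,0,-0.4],[0,0,0],[0,0,0]],"roll":[0,0,0,0,0],"hand":[0.1,0.1,0.1,0.1,0.1]}'
```

```text
t: 31.0
tool_pos: [0.5464, -0.3554, 0.0243]
orientation: [2.37, 2.06, 0.0]
ft_force: [-0.3, 0.4, -0.5]
width: 0.0346
t: 31.67
tool_pos: [0.5461, -0.3553, 0.0217]
orientation: [2.37, 2.06, -0.0]
ft_force: [-3.4, 0.9, 6.2]
width: 0.0179
t: 32.08
tool_pos: [0.5458, -0.3547, 0.0302]
orientation: [-2.371, -2.061, -0.0]
ft_force: [0.0, 0.5, -6.9]
width: 0.0177
```

```bash
python3 -m crank '{"dp":[[0,0,-1.5],[0,0,-2.5],[0,0,-2.5],[0,0,-1.5],[0.8,-0.2,0],[1.6,-0.4,0],[2.4,-0.6,0],[2.8,-0.7,0],[2.8,-0.7,0],[2.6,-0.6,0]],"roll":[0,0,0,0,0,0,0,0,0,0],"hand":[0.1,0.1,0.1,0.1,0.1,0.1,0.1,0.1,0.1,0.1]}'
python3 -m crank '{"dp":[[1.9,-0.5,0],[1.0,-0.2,0],[0.3,-0.1,0],[0,0,0],[0,0,0],[0,0,0],[0,0,0],[0,0,0],[0,0,0]],"roll":[0,0,0,-0.07,-0.09,-0.09,-0.07,-0.03,0],"hand":[0.1,0.1,0.1,0.1,0.1,0.1,0.1,0.1,0.1]}'
python3 -m crank '{"dp":[[0,0,0],[0,0,0],[0,0,0]],"roll":[0,0,0],"hand":[0.1,0.1,0.1]}'
python3 - <<'E'
from h import *
look([],"pics/w17.png")
print(rel((529.1,-188.7),11.9),manip.get_obs()["ft_force"])
a=cv2.imread("pics/w15.png")[80:400,170:490]
cv2.imwrite("pics/m2.png",np.hstack([cv2.resize(a,(480,480),interpolation=2),cv2.imread("pics/w17.png")[:,170:490]]))
E
```

```text
t: 32.92
tool_pos: [0.5308, -0.219, 0.1092]
orientation: [-2.37, -2.059, 0.0]
ft_force: [0.0, -0.2, -7.3]
width: 0.0179
t: 33.67
tool_pos: [0.5288, -0.1898, 0.1101]
orientation: [1.976, 2.442, -0.001]
ft_force: [0.7, 0.4, -7.1]
width: 0.0177
t: 33.92
tool_pos: [0.5288, -0.1891, 0.1102]
orientation: [-1.978, -2.441, 0.0]
ft_force: [0.3, -0.6, -6.9]
width: 0.0176
t 33.92 tcp [ 0.5288 -0.1891  0.1102] speed 0.004
[array([ 0.03,  0.04, -0.  ]), np.float64(0.001)] [ 0.48222084  0.04127935 -6.88311121]
```

View pics/m2.png

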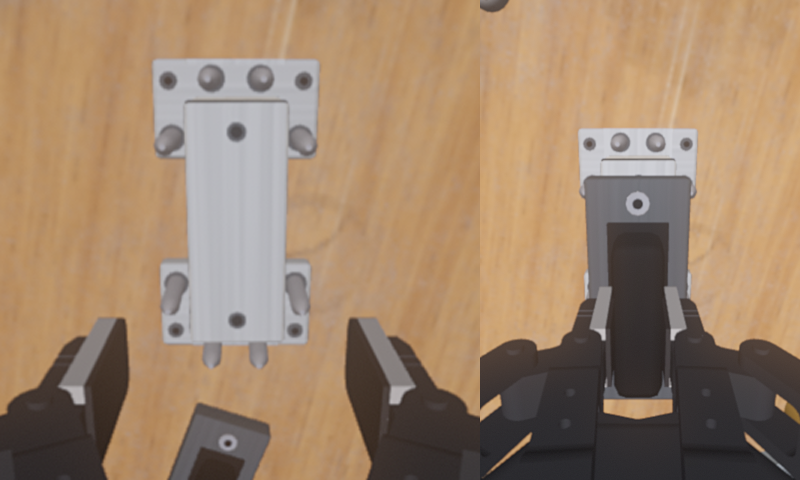

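Left: the plate sits between the pins. Right: the held weight (edges 585 and 690) is centred on the pins (620, 656). Checking its position lengthwise.

```bash
python3 - <<'E'
from h import *
o=manip.get_obs();c=manip.camera_model("wrist");R=Ro.from_rotvec(o["orientation"]).as_matrix();z=o["tool_pos"][2]
f=lambda px,h:((cast(c,[px],h)[0]-o["tool_pos"])@R*1000).round(1)[:2]
print("weight far end",f((327,177),z-.0077),"plate far end",f((328,159),.037),"pins",f((309,142),.042),f((346,142),.042))
E
```

```text
weight far end [53.6  0.2] plate far end [55.9  0.6] pins [65.5 -9.9] [65.4 10.6]
```

```bash
python3 -m crank '{"dp":[[0.15,0.03,0.6],[0,0,1.2],[0,0,1],[0,0,0.6],[0,0,0.3],[0,0,0],[0,0,0]],"roll":[0,0,0,0,0,0,0],"hand":[0.1,0.1,0.1,0.1,0.1,0.1,0.1]}'
python3 -m crank '{"dp":[[0,0,0.3],[0,0,0.3],[0,0,0.2],[0,0,0.1],[0,0,0],[0,0,0]],"roll":[0,0,0,0,0,0],"hand":[0.1,0.1,0.1,0.1,0.1,0.1]}'
python3 -m crank '{"dp":[[0,0,0.15],[0,0,0],[0,0,0]],"roll":[0,0,0],"hand":[0.1,0.1,0.1]}'
```

```text
t: 34.55
tool_pos: [0.5287, -0.1873, 0.073]
orientation: [-1.976, -2.442, 0.0]
ft_force: [-0.1, -0.1, -6.1]
width: 0.0179
t: 35.05
tool_pos: [0.5288, -0.1873, 0.0643]
orientation: [-1.976, -2.442, -0.0]
ft_force: [-0.4, -1.2, -7.8]
width: 0.0178
t: 35.3
tool_pos: [0.5288, -0.1873, 0.0627]
orientation: [-1.976, -2.442, -0.0]
ft_force: [-0.0, 0.2, -7.2]
width: 0.0178
```

```bash
python3 -m crank '{"dp":[[0,0,0.15],[0,0,0.1],[0,0,0],[0,0,0]],"roll":[0,0,0,0],"hand":[0.1,0.1,0.1,0.1]}'
python3 -m crank '{"dp":[[0,0,0.1],[0,0,0],[0,0,0]],"roll":[0,0,0],"hand":[0.1,0.1,0.1]}'
python3 -m crank '{"dp":[[0,0,0.06],[0,0,0],[0,0,0]],"roll":[0,0,0],"hand":[0.1,0.1,0.1]}'
```

```text
t: 35.63
tool_pos: [0.5287, -0.1872, 0.0601]
orientation: [-1.976, -2.442, 0.0]
ft_force: [-0.8, 0.1, -6.5]
width: 0.0176
t: 35.88
tool_pos: [0.5288, -0.1873, 0.0592]
orientation: [-1.976, -2.442, 0.0]
ft_force: [0.3, -0.3, -6.6]
width: 0.018
t: 36.13
tool_pos: [0.5288, -0.1873, 0.0587]
orientation: [-1.976, -2.442, -0.0]
ft_force: [-0.7, -0.5, -6.6]
width: 0.0179
```

```bash
python3 -m crank '{"dp":[[0,0,0.05],[0,0,0],[0,0,0]],"roll":[0,0,0],"hand":[0.1,0.1,0.1]}'
python3 -m crank '{"dp":[[0,0,0.05],[0,0,0],[0,0,0]],"roll":[0,0,0],"hand":[0.1,0.1,0.1]}'
```

```text
t: 36.38
tool_pos: [0.5289, -0.1873, 0.0583]
orientation: [1.976, 2.442, 0.0]
ft_force: [-0.0, 0.6, -6.6]
width: 0.0178
t: 36.63
tool_pos: [0.5289, -0.1874, 0.0583]
orientation: [1.976, 2.442, -0.0]
ft_force: [-2.9, 2.5, 2.8]
width: 0.0179
```

Contact came at the expected height. Release and retreat.

```bash
python3 -m crank '{"dp":[[0,0,0],[0,0,0],[0,0,0],[0,0,0],[0,0,0],[0,0,-1],[0,0,-2],[0,0,-3],[0,0,-3],[0,0,-1.5]],"roll":[0,0,0,0,0,0,0,0,0,0],"hand":[0.3,0.4,0.5,0.5,0.5,0.5,0.5,0.5,0.5,0.5]}'
python3 -m crank '{"dp":[[0,0,0],[0,0,0],[0,0,0]],"roll":[0,0,0],"hand":[0.5,0.5,0.5]}'
python3 - <<'E'
from h import *
look([],"pics/w18.png")
im=cv2.imread("pics/w18.png");hsv=cv2.cvtColor(im,cv2.COLOR_BGR2HSV);c=manip.camera_model("wrist");o=manip.get_obs()
R=Ro.from_rotvec(o["orientation"]).as_matrix()
m=((hsv[...,2]<135)*255).astype('uint8');m=cv2.morphologyEx(m,cv2.MORPH_OPEN,np.ones((9,9)));m[:, :260]=0;m[:,400:]=0;m[330:]=0;m[:90]=0
k=max(cv2.findContours(m,0,1)[0],key=cv2.contourArea); r=cv2.minAreaRect(k);P=(cast(c,cv2.boxPoints(r),.051)-o["tool_pos"])@R*1000
print(r,P[:,:2].round(1).tolist(),o["ft_force"].round(1))
# bystanders / changes: top view difference to start
a=manip.capture("top")[:,:,::-1];b=cv2.imread("pics/top0.png");cv2.imwrite("pics/top1.png",a)
d=((np.abs(a.astype(int)-b).max(2)>60)*255).astype('uint8');d=cv2.morphologyEx(d,cv2.MORPH_OPEN,np.ones((3,3)))
for k in cv2.findContours(d,0,1)[0]:
    if cv2.contourArea(k)>15: print(cv2.boundingRect(k))
E
```

```text
t: 37.47
tool_pos: [0.5305, -0.1883, 0.1674]
orientation: [1.973, 2.438, 0.001]
ft_force: [1.3, -0.1, 1.3]
width: 0.0428
t: 37.72
tool_pos: [0.5283, -0.187, 0.1621]
orientation: [-1.976, -2.441, 0.0]
ft_force: [0.3, -0.4, -1.4]
width: 0.0428
t 37.72 tcp [ 0.5283 -0.187   0.1621] speed 0.019
((327.5, 231.5), (145.0, 67.0), 90.0) [[53.1, -22.2], [53.1, 22.8], [-53.9, 25.5], [-54.0, -25.0]] [ 0.1  0.2 -0.8]
(597, 417, 43, 45)
(243, 325, 22, 24)
(249, 304, 24, 21)
(256, 298, 18, 6)
(404, 273, 61, 31)
(387, 207, 57, 24)
(0, 59, 419, 417)
```

Weight measured centred and square: 90.0° in the image, centre within about 1 mm of the tool axis. I'll clear the arm from the top view and check the rest by numbers.

```bash
python3 -m crank '{"dp":[[-1,-1,-1],[-2,-2,-1],[-2.5,-2.5,0],[-2.5,-2.5,0],[-2.5,-2.5,0],[-2.5,-2.5,0],[-2.5,-2.5,0],[-2.5,-2.5,0],[-2.5,-2.5,0],[-2.5,-2.5,0]],"roll":[0,0,0,0,0,0,0,0,0,0],"hand":[0.5,0.5,0.5,0.5,0.5,0.5,0.5,0.5,0.5,0.5]}'
python3 -m crank '{"dp":[[-2.5,-2,0],[-2.5,-1,0],[-2.5,-1,0],[-2,0,0],[-1,0,0],[0,0,0]],"roll":[0,0,0,0,0,0],"hand":[0.5,0.5,0.5,0.5,0.5,0.5]}'
python3 - <<'E'
from h import *
a=np.ascontiguousarray(manip.capture("top")[:,:,::-1]);b=cv2.imread("pics/top0.png");c=manip.camera_model("top")
d=((np.abs(a.astype(int)-b).max(2)>60)*255).astype('uint8');d=cv2.morphologyEx(d,cv2.MORPH_OPEN,np.ones((3,3)))
for k in cv2.findContours(d,0,1)[0]:
    if cv2.contourArea(k)>15: print(cv2.boundingRect(k))
for x,y,n in((257,325,"phone"),(424,152,"dish"),(380,146,"jar"),(465,337,"syr")):
    A,B=[cv2.cvtColor(i,cv2.COLOR_BGR2GRAY) for i in(a,b)]
    t=B[y-25:y+25,x-25:x+25];r=cv2.matchTemplate(A[y-35:y+35,x-35:x+35],t,cv2.TM_CCOEFF_NORMED);_,v,_,l=cv2.minMaxLoc(r);print(n,round(v,3),(l[0]-10,l[1]-10))
hsv=cv2.cvtColor(a,cv2.COLOR_BGR2HSV); m=((hsv[...,2]<110)*255).astype('uint8')
print("weight",rect(c,m,(331,232),.051,45))
E
```

```text
t: 38.65
tool_pos: [0.3502, -0.4608, 0.1812]
orientation: [-1.975, -2.44, -0.002]
ft_force: [1.5, 0.2, -0.2]
width: 0.0429
t: 39.15
tool_pos: [0.3338, -0.5726, 0.1807]
orientation: [-1.977, -2.439, -0.001]
ft_force: [-0.1, -0.6, -0.6]
width: 0.0427
(597, 417, 43, 45)
(555, 398, 6, 6)
(570, 382, 15, 10)
(591, 372, 8, 7)
(629, 340, 5, 7)
(403, 322, 229, 158)
(609, 319, 9, 4)
(627, 306, 13, 13)
(309, 290, 60, 29)
(0, 287, 371, 193)
(404, 273, 61, 31)
(630, 272, 10, 32)
(591, 259, 34, 50)
(628, 252, 6, 7)
(301, 213, 61, 37)
(387, 207, 57, 24)
(288, 150, 56, 27)
phone 0.04 (10, -10)
dish 0.999 (0, 0)
jar 0.999 (0, 0)
syr 0.997 (0, 0)
weight (array([ 528.98925781, -187.86698914]), (29.935762405395508, 73.02644348144531), 12.362516403198242)
```

```bash
python3 -m crank '{"dp":[[0.5,-1.3,-0.5],[1,-2.5,-1],[1.2,-3,-1],[1.2,-3,-1],[1,-2.4,-1],[0.8,-1.2,-0.5],[0.2,0,0],[0,0,0]],"roll":[0,0,0,0,0,0,0,0],"hand":[0.5,0.5,0.5,0.5,0.5,0.5,0.5,0.5]}'
python3 - <<'E'
from h import *
a=np.ascontiguousarray(manip.capture("top")[:,:,::-1]);b=cv2.imread("pics/top0.png")
A,B=[cv2.cvtColor(i,cv2.COLOR_BGR2GRAY) for i in(a,b)]
for x,y,n in((257,325,"phone"),(183,353,"green")):
    t=B[y-25:y+25,x-22:x+22];r=cv2.matchTemplate(A[y-35:y+35,x-32:x+32],t,cv2.TM_CCOEFF_NORMED);_,v,_,l=cv2.minMaxLoc(r);print(n,round(v,3),(l[0]-10,l[1]-10))
o=manip.get_obs();print(o["tool_pos"],abs(o["dq"]).max())
E
```

```text
t: 39.87
tool_pos: [0.1906, -0.5403, 0.2332]
orientation: [1.977, 2.441, -0.0]
ft_force: [-0.2, 0.3, -0.4]
width: 0.0428
phone 1.0 (0, 0)
green 0.998 (0, 0)
[ 0.19127489 -0.54051994  0.23272365] 0.02659267100871153
```

The bystanders haven't moved and the weight stands centred on the stack. Handing in.

```bash
python3 -c "
from bench import manip
print(manip.close_job())"
```

```text
the job is handed in; nothing more can be done
None
```

I stacked the mid-frame, front panel, pressure plate and steel weight on the fixture bed in that order. I then released the stack, moved the arm back to its start area and handed the job in at about 40 s of the 91 s allowed.

- **Seating:** each part met light contact, 3–4 N, at its expected seated height. The highest wrist force I read was about 10 N, when I touched the fingertips to the bench on purpose.
- **Alignment:** pictures showed the frame, glass and plate between the pins. Lengthwise, the plate may sit about 1–2 mm off the fixture's centre, inside its 3 mm clearance. After release the weight's centre read (529.0, -187.9) mm from the top camera and it was square to the tool in the wrist image. The bed centre is about (527.8, -186.8) mm.
- **Top-camera yaw of the weight:** it read 12.4° against 11.9° for the fixture. That mask caught only part of the block, so I trust it less than the wrist image.
- **Glass:** I first gripped it too low, so I set it back down at its own place and regripped it higher before placing it.
- **Bystanders:** the key phone, dish, jar, syringe and the green decoy weight matched the first top picture with no shift.
- **Not done:** I could not view a final picture of the finished stack because the viewer's limit was reached. The final checks are by measurement only.

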